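# Hold the tote's drop flap open

### The job

Open the grey drop flap in the front of the blue parts tote so that its tray can be drawn out: first squeeze the yellow catch back (it stays back), then squeeze the red spring catch and, keeping it squeezed, swing the flap out past the click of its detent, then fold the flap down wide open. The flap springs shut by itself, so finish while still holding it down wide open with the fingers. Leave the hammer, the punch, the paste tub and its lid where they lie.

Things in the scene. Friction and masses are not known exactly. Their poses are not given: they have to be found in the camera images.
- tote: Blue tote, 300 deep (x), 400 wide (y), 170 high, too heavy to shift; stands in a new place, turned up to 0.3 rad, each time. Origin: centre of its underside; -x is its front, with the flap, toward the robot; y to the left seen from the robot; z up. The front has an opening 286 wide between two rim-high posts 55 wide, over a sill 36 high.
- tray: Grey tray of turned parts fixed inside the tote, tops 76 above the bench. It begins 65 behind the shut flap's inner face; that space is free. Origin as the tote's.
- keeper_l: Steel keeper of the yellow bolt on the left post, 142 to 188 left of the tote's middle plane, 80 to 142 above the bench, standing out 26 in front of the post at most; it also carries the brass ball plunger that is the flap's detent. The right post has a like keeper for the red bolt. Origin as the tote's.
- flap: Grey flap in the tote's front: panel 270 wide, 6 thick, hinged at its lower edge, top edge 95 from the hinge pin (140 above the bench when shut). Origin: middle of the pin; y along the pin to the left, z up the panel, -x outward. Opening turns it about -y: the top comes toward the robot and down. Inner face (x = 3) smooth. Two catches stand on its top edge: yellow left, red right.
- flap_angle (a joint): Opening of the flap, rad: 0 shut and upright, 1.57 wide open and level (stop). Springs always drive it shut: 2 N at the top edge when shut, 4 to 5 N wide open. From about 0.13 to 0.37 it rides over the detent, hardest at 0.2 (some 5 N more), over the top at 0.25; let go beyond, it rests ajar on it at about 0.34. With either bolt in its keeper it gives a few hundredths at most.
- yellow_travel (a joint): How far the yellow lug is squeezed toward its rib, m: 0 to 0.003 at the start, 0.010 its bolt is out of the keeper, 0.016 fully back (stop). Moves at about 5 N and stays where it is left.
- red_travel (a joint): The same for the red lug, 0 to 0.016 m, bolt out from 0.010, but sprung: 6 N at 0, 12 N at 0.016; let go, it springs back to 0. Its bolt is clear in front of the keeper once the flap is open 0.2 rad.
- yellow_lug (a point): Middle of the outer face (away from the flap's middle) of the yellow sliding lug, which a finger pushes: 100 left of the flap's middle, 112 from the pin. The lug stands 28 above the panel's edge (top 123 from the pin), 10 wide along y, 20 thick along x (flap x = -13 to 7). Free for 40 beside it. Its bolt lies in front of the panel, 13 below the edge.
- yellow_rib (a point): Where the other finger bears: middle of the inner face (toward the flap's middle) of the grey fixed rib of the yellow catch, 48 left of the flap's middle, 112 from the pin; shape as the lug. Rib and lug measure 52 over both at rest, 36 fully squeezed (along y). Nothing stands between the two ribs, 96 apart.
- red_lug (a point): Middle of the outer face of the red sliding lug, 100 right of the flap's middle, 112 from the pin; mirror image of the yellow one. It moves with the lug.
- red_rib (a point): Middle of the inner face of the fixed rib of the red catch, 48 right of the flap's middle, 112 from the pin; mirror image of the yellow one's.
- flap_hinge (a point): Middle of the hinge pin, fixed to the tote (axes as the tote's): 143 in front of its origin, 45 above the bench.
- flap_edge (a point): Middle of the flap's top edge, 95 from the hinge pin; moves with the flap.
- hammer: Hammer with a wooden handle lying to the right of the tote, 260 long, 26 high, origin on the bench under its middle, handle along its -x. To be left alone.
- punch: Steel pin punch, 120 long, 12 thick, lying on the bench right in front of the tote, origin under its middle, along x. To be left alone.
- paste_tub: Open white tub of paste, 80 across, 72 high, left of the tote's front, origin at the centre of its underside. To be left alone.
- tub_lid: The tub's round white lid, 84 across, 10 high, lying on the bench left in front, origin at the centre of its underside. To be left alone.

How it is judged:
On the way, in this order (a step that is already met when the one before it is completed fails the run):
1. the yellow catch is squeezed back, its bolt out of the keeper, the flap still shut (value of joint yellow_travel above 0.0105 m and value of joint flap_angle below 0.08 rad), for 0.1 s.
2. then the red catch is squeezed back with the fingers, the yellow one still back (value of joint each of red_travel, yellow_travel above 0.0105 m and contact force between the fingers and flap above 1 N), for 0.1 s.
3. the flap is swung out past its detent, the red catch still squeezed (value of joint flap_angle above 0.3 rad and value of joint red_travel above 0.006 m).
At the end, for the whole second after the job is handed in: The flap is held still at more than 1.40 rad (80 degrees) open with the fingers bearing on it with more than 1.5 N; the yellow catch is still back (more than 10.5 mm); hammer, punch, tub and lid lie within 30 mm of where they were (value of joint flap_angle above 1.4 rad and velocity of joint flap_angle between -0.1 and 0.1 rad/s and contact force between the fingers and flap above 1.5 N and value of joint yellow_travel above 0.0105 m and distance of each of hammer, punch, paste_tub, tub_lid from where it was at the start of the episode below 0.03 m); the arm keeps its last pose, push and grip.
It fails at once if the hammer is knocked away (more than 30 mm) (distance of hammer from where it was at the start of the episode above 0.03 m).
It fails at once if the punch is knocked away (more than 30 mm) (distance of punch from where it was at the start of the episode above 0.03 m).
It fails at once if the paste tub is knocked away (more than 30 mm) (distance of paste_tub from where it was at the start of the episode above 0.03 m).
It fails at once if the tub's lid is knocked away (more than 30 mm) (distance of tub_lid from where it was at the start of the episode above 0.03 m).
It also fails if it takes over 51 s, if anything falls off the work surface, if the arm or the gripper's body presses on something with over 40 N, if the wrist force passes 120 N, or if a joint passes its speed limit or range.

### The arm

A 6-joint arm with a two-finger parallel gripper is mounted at the origin on the work surface. World frame = base frame: x ahead of the robot, y to its left, z up, the work surface at z = 0. Lengths are in m, angles in rad, forces in N, time in s.
With the tool pointing down it reaches from about 0.35 to 0.975 m from the base axis. Payload 4.9 kg.
Tool frame: the origin (TCP) lies between the finger pads; the fingertips stand 11 mm ahead of it and the grasp point (between the pads) lies 8 mm behind it; z points along the fingers, y is the line along which they close (so a half turn about z gives the same grasp; the last joint's range is limited). The gripper opens to 85 mm and grips with 20 to 120 N. Pads are 22 mm wide; open, the fingers measure 114 mm over their backs; the gripper's body (76 mm by 85 mm) begins 54 mm behind the grasp point. The pads swing forward as they close: fully open they stand 13 mm farther back than shut.
Start: joints at [-1.428, 0.053, 1.613, -0, 1.476, -0.119], TCP at [0.162, -0.604, 0.242] pointing down, gripper open.
Joint ranges: [-3.01, 3.01], [-1.01, 2.22], [0.06, 2.58], [-1.02, 4.17], [0.09, 2.62], [-3.14, 3.14]. Speed limits (rad/s): [2.57, 2.57, 3.14, 3.14, 3.14, 3.14].

### API

Orientations are given as a rotation vector (axis times angle).
In Python, from bench import r, viewer, ticket gives the robot as it stands.
- The arm moves only by the tool send_rows, never from a script. Its argument "plan" is one flat list of numbers, 6 for each row, row after row: the shift along the tool's x, y, z in cm, then the turn, a rotation vector about the tool's x, y, z in degrees. In form: [x, y, z, wx, wy, wz, x, y, z, wx, wy, wz, ...]. A call has 1 to 12 rows; each row is the pose to reach, as a shift and turn from the pose commanded when the call began, along the tool's axes at that moment; what a row does not reach only later rows make up. A row lasts 1/12 s, in which the tool goes at most 41.7 mm and 7.16 degrees, less where a joint would pass 70% of its speed; a pose out of reach is approached as far as the arm can. A call with a gripper value outside its range is refused whole. "claw" is the closure, from -1 (fully open) to 1 (shut), set as the call begins (left out, the last holds). The fingers move at their own pace and stop on an object; "newtons" is the grip in N (left out, the last holds). Time passes only in rows, so rows that repeat a pose let the fingers close. It gives the time, the measured TCP pose, the force, the opening and the grip force at its end, in the units of the state.
- r.get_obs(): the state, without advancing time (a new reading comes with each control period).
- viewer.snapshot(name): name is "scene" or "top"; returns the picture (400x640x3 uint8, blue, green, red); there is no depth.
- viewer.get_calibration(name): a dict with "intrinsics" (3x3 intrinsics, pixels), "R" (3x3) and "t" (3): a world point X has camera coordinates R X + t. Camera axes: x right, y down, z forward; pixel columns grow to the right and rows downward; lengths in m; the calibration is good to about 2 mm. A picture is of the moment at which its call begins. get_calibration takes no time and is no camera call.
- ticket.finish_job(): hands the job in; it is judged then, once.
The state is a dict: "time_s": time; "q": joint angles; "qvel": joint speeds; "tau": joint torques, N m; "tool_pos": TCP position; "ee_rot": TCP orientation; "wrist_force": force on the tool from outside, world axes, zero at the start; "torque": the same for the moment, N m; "width": opening from 0.0 (shut) to 1.0 (fully open); "finger_force": force on a finger pad.
Only numpy, scipy, OpenCV 4.12 (cv2) and the standard library are available. Lean on these libraries where they do the work, as an engineer would, in place of code of your own. Each camera call takes 0.05 s, during which the arm holds its last target. There are 200 camera calls.

## Working session

There is one attempt and no reset: what is moved stays moved. The work goes in short steps, Python scripts to look and compute and a tool call to move; the robot and the scene stay as the last step left them, time stands still between calls to the robot, and variables do not carry over. Pictures are saved under pics/ and viewed, at most 10 in all, crops included, and the job is handed in when it is done.

Besides the shell and the picture viewer there is one more tool, called by a JSON object that holds its "api" and its "payload". send_rows: Moves the arm, as the interface text tells. Its arguments: {"type":"object","properties":{"plan":{"type":"array"},"claw":{"type":"number"},"newtons":{"type":"number"}},"required":["plan"]}

```bash
mkdir -p pics; ls; python3 - <<'E'
from bench import r,viewer
import cv2
for n in("scene","top"):
    cv2.imwrite(f"pics/{n}0.png",viewer.snapshot(n)); c=viewer.get_calibration(n); print(n,c)
print(r.get_obs())
E
```

```text
pics
scene {'intrinsics': array([[370.83318214,   0.        , 313.85846747],
       [  0.        , 370.83318214, 198.01459772],
       [  0.        ,   0.        ,   1.        ]]), 'R': array([[ 0.44702205,  0.89449704, -0.00680635],
       [ 0.71884061, -0.36374609, -0.5924162 ],
       [-0.53239033,  0.25993042, -0.80560333]]), 't': array([-0.24959736, -0.36487853,  1.39045232])}
top {'intrinsics': array([[445.64145356,   0.        , 322.13186765],
       [  0.        , 445.64145356, 204.41115191],
       [  0.        ,   0.        ,   1.        ]]), 'R': array([[-0.02315528, -0.9994323 , -0.02447271],
       [-0.99554517,  0.02528936, -0.09083093],
       [ 0.09139827,  0.02226047, -0.99556558]]), 't': array([-6.92859847e-04,  5.71132656e-01,  1.20418191e+00])}
{'time_s': 0.1, 'q': array([-1.42802152e+00,  5.32854704e-02,  1.61418884e+00,  1.22563316e-05,
        1.47602554e+00, -1.19004653e-01]), 'qvel': array([-0.00068692, -0.00300616, -0.00550963,  0.00079324,  0.00147911,
       -0.00025709]), 'tau': array([ 3.05070471e-04, -3.94904387e+01, -3.71362996e+01, -2.30748556e-04,
        3.92031128e-03, -8.14605727e-06]), 'tool_pos': array([ 0.16166996, -0.60314534,  0.24117008]), 'ee_rot': array([-3.11282933e+00, -4.09778343e-01,  1.64319607e-05]), 'wrist_force': array([-0.40738004, -0.04526012,  0.07928297]), 'torque': array([-0.01083371,  0.04599886,  0.01182755]), 'finger_force': 0.0, 'width': 0.9951101388459568}
```

View pics/scene0.png

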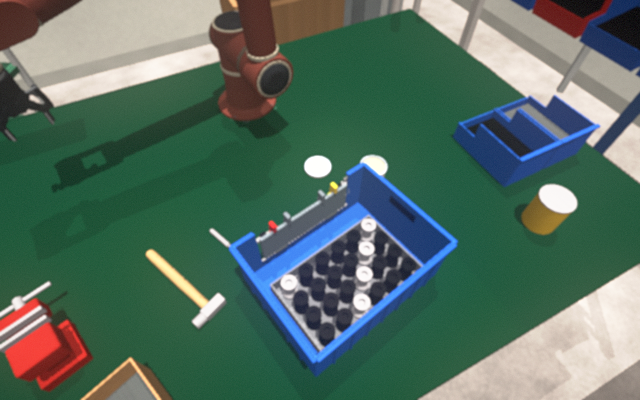

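View pics/top0.png

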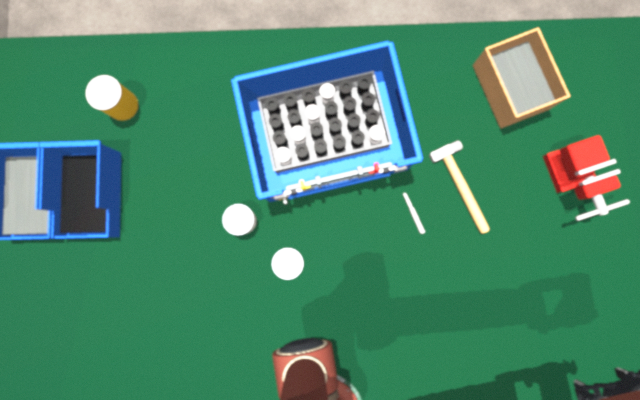

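The top view shows the tote with rim corners near (234,78), (392,43), (420,160) and (262,197). The flap front runs from about (275,195) to (405,168), with yellow near (305,187) and red near (376,168). I'll enlarge both views.

```bash
python3 - <<'E'
import cv2
a=cv2.imread("pics/top0.png")[140:215,225:425]; b=cv2.imread("pics/scene0.png")[155:275,220:380]
cv2.imwrite("pics/c1.png",cv2.resize(a,None,fx=4,fy=4,interpolation=cv2.INTER_CUBIC))
cv2.imwrite("pics/c2.png",cv2.resize(b,None,fx=5,fy=5,interpolation=cv2.INTER_CUBIC))
E
```

```text
(no output)
```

View pics/c1.png

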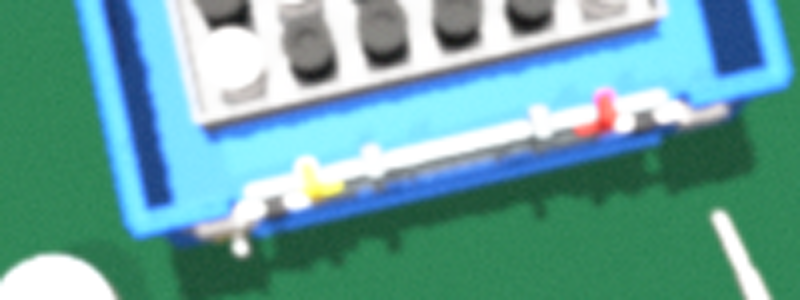

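View pics/c2.png

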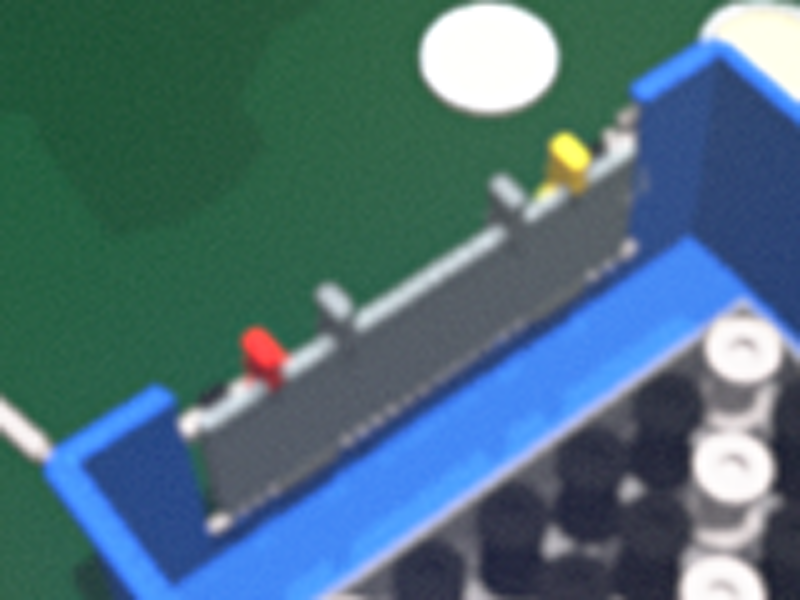

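The front crops show these lug and rib tops:

| Part | Top view (px) | Scene view (px) |
|---|---|---|
| Yellow lug | (301.5,181) | (334,184) |
| Left rib | (318,179) | (321,192.5) |
| Right rib | (360,169) | (286.5,214.5) |
| Red lug | (376,165) | (272.5,223.5) |

Next I'll fit the tote pose to these together with the rim corners.

```bash
cat >h.py <<'E'
import numpy as np
from scipy.spatial.transform import Rotation as R
from bench import r,viewer,ticket
def proj(n,X):
    c=viewer.get_calibration(n); p=(np.atleast_2d(X)@c["R"].T+c["t"])@c["intrinsics"].T
    return p[:,:2]/p[:,2:]
def T(p,X):
    return np.atleast_2d(X)@R.from_euler('z',p[2]).as_matrix().T+[p[0],p[1],0]
E
python3 - <<'E'
from h import *
from scipy.optimize import least_squares
P=[[-.15,.2,.17],[-.15,-.2,.17],[.15,.2,.17],[.15,-.2,.17],[-.146,.094,.168],[-.146,.053,.168],[-.146,-.053,.168],[-.146,-.095,.168]]
P=np.array(P)
t=np.array([[259,199],[422,164],[234,78],[392,43],[301.5,181],[318,179],[360,169],[376,165]])
s=np.array([[363,163],[230.5,247.5],[455,241],[318,362],[334,184],[321,192.5],[286.5,214.5],[272.5,223.5]])
w=np.array([.4]*4+[1]*4)[:,None]
f=lambda p:np.r_[(proj("top",T(p,P))-t)*w,(proj("scene",T(p,P))-s)*w].ravel()
o=least_squares(f,[.7,0,.2],loss='soft_l1')
print(o.x,np.c_[proj("top",T(o.x,P))-t,proj("scene",T(o.x,P))-s].round(1))
for n,S in(("top",t[4:]),("scene",s[4:])):
    g=lambda p:(proj(n,T(p,P[4:]))-S).ravel(); print(n,least_squares(g,o.x).x)
np.save("pose",o.x)
E
```

```text
[ 0.7751862  -0.03153197  0.20390006] [[ 0.9 -5.2  1.   0.1]
 [-2.9 -7.3  1.9 -0.8]
 [ 0.6  0.2 -0.1  0.2]
 [-2.2 -1.  -2.4 -3.8]
 [ 0.3  1.5  0.1  0.2]
 [ 0.1 -0.3  0.4 -0.2]
 [ 0.1 -0.1  0.3 -0.2]
 [ 0.8  0.  -0.2  0.1]]
top [ 0.77626704 -0.03240971  0.19226377]
scene [ 0.77496576 -0.03141481  0.2070341 ]
```

The lugs fit to about 1 px, so the pose is good to 1–2 mm. Next is a helper that converts goals into moves.

```bash
cat >>h.py <<'E'
p=np.array([.7752,-.0316,.203])
def goal(X,th=0):
    "tote point for the TCP, flap-like pitch th -> world pose, tool y = tote -y, tool z down"
    A=R.from_euler('z',p[2])*R.from_rotvec([0,-th,0])*R.from_matrix(np.diag([1,-1,-1.]))
    return T(p,X)[0],A
def arc(y,th,rad=.110,off=-.003):
    "TCP on the flap at height rad above pin, offset off along flap x"
    return goal([-.143-rad*np.sin(th)+off*np.cos(th),y,.045+rad*np.cos(th)+off*np.sin(th)],th)
def rel(g,base=None):
    if base is None:
        o=r.get_obs(); base=(o["tool_pos"],R.from_rotvec(o["ee_rot"]))
    print((base[1].inv().apply(g[0]-base[0])*100).round(2),np.degrees((base[1].inv()*g[1]).as_rotvec()).round(2))
def st():
    o=r.get_obs(); l=R.from_euler('z',-p[2]).apply(o["tool_pos"]-[p[0],p[1],0])
    print(o["time_s"],"tote",l.round(4),"F",o["wrist_force"].round(1),"w",round(o["width"]*85,1),"ff",round(o["finger_force"],1))
E
python3 - <<'E'
from h import *
rel(goal([-.146,.067,.235])); print(goal([-.146,.067,.235])[0])
for n in("top","scene"):
    print(n,[c.shape for c in [proj(n,[[0,0,0]])]])
# punch ends, tub centre on bench
c=viewer.get_calibration("top");K=np.linalg.inv(c["intrinsics"])
for u,z in(((404,195),.006),((423,232),.006),((239,220),.072),((287,264),.01)):
    d=c["R"].T@K@[*u,1]; o=-c["R"].T@c["t"]; X=o+d*(z-o[2])/d[2]
    print(u,(R.from_euler('z',-p[2]).apply(X-[p[0],p[1],0])).round(3))
E
```

```text
[ 59.87 -46.87   0.72] [-0.11 -0.01  3.37]
[0.61869016 0.00458937 0.235     ]
top [(1, 2)]
scene [(1, 2)]
(404, 195) [-0.221 -0.171  0.006]
(423, 232) [-0.333 -0.197  0.006]
(239, 220) [-0.191  0.283  0.072]
(287, 264) [-0.335  0.19   0.01 ]
```

{"api": "send_rows", "payload": {"plan": [59.87, -46.87, 0.7, -0.1, 0, 3.4, 59.87, -46.87, 0.7, -0.1, 0, 3.4, 59.87, -46.87, 0.7, -0.1, 0, 3.4, 59.87, -46.87, 0.7, -0.1, 0, 3.4, 59.87, -46.87, 0.7, -0.1, 0, 3.4, 59.87, -46.87, 0.7, -0.1, 0, 3.4, 59.87, -46.87, 0.7, -0.1, 0, 3.4, 59.87, -46.87, 0.7, -0.1, 0, 3.4, 59.87, -46.87, 0.7, -0.1, 0, 3.4, 59.87, -46.87, 0.7, -0.1, 0, 3.4, 59.87, -46.87, 0.7, -0.1, 0, 3.4, 59.87, -46.87, 0.7, -0.1, 0, 3.4], "claw": -1}}

```text
time_s: 1.1
tool_pos: [0.4629, -0.202, 0.2374]
ee_rot: [3.124, 0.317, 0.0]
wrist_force: [1.0, -0.1, 0.2]
width: 1.002
finger_force: 0.0
```

```bash
python3 -c "
from h import *
st();rel(goal([-.146,.067,.235]))"
```

```text
1.1 tote [-0.3403 -0.104   0.2374] F [ 1.  -0.1  0.2] w 85.2 ff 0.0
[ 19.42 -17.11   0.21] [ 0.09  0.   -0.03]
```

{"api": "send_rows", "payload": {"plan": [19.4, -17.1, 0.2, 0, 0, 0, 19.4, -17.1, 0.2, 0, 0, 0, 19.4, -17.1, 0.2, 0, 0, 0, 19.4, -17.1, 0.2, 0, 0, 0, 19.4, -17.1, 0.2, 0, 0, 0, 19.4, -17.1, 0.2, 0, 0, 0, 19.4, -17.1, 0.2, 0, 0, 0, 19.4, -17.1, 0.2, 0, 0, 0, 19.4, -17.1, 0.2, 0, 0, 0, 19.4, -17.1, 0.2, 0, 0, 0]}}

```text
time_s: 1.93
tool_pos: [0.6172, 0.0014, 0.235]
ee_rot: [3.124, 0.316, -0.001]
wrist_force: [-0.2, 0.2, 0.8]
width: 0.998
finger_force: 0.0
```

```bash
python3 -c "
from h import *
st();rel(goal([-.146,.067,.235]));rel(goal([-.146,.067,.156]))"
```

```text
1.9333 tote [-0.1481  0.0642  0.235 ] F [-0.2  0.2  0.8] w 84.8 ff 0.0
[ 0.21 -0.28 -0.  ] [ 0.11  0.06 -0.09]
[ 0.22 -0.3   7.9 ] [ 0.11  0.06 -0.09]
```

{"api": "send_rows", "payload": {"plan": [0.2, -0.3, 2, 0, 0, 0, 0.2, -0.3, 4, 0, 0, 0, 0.2, -0.3, 5, 0, 0, 0, 0.2, -0.3, 6, 0, 0, 0, 0.2, -0.3, 6.5, 0, 0, 0, 0.2, -0.3, 7, 0, 0, 0, 0.2, -0.3, 7.5, 0, 0, 0, 0.2, -0.3, 7.9, 0, 0, 0, 0.2, -0.3, 7.9, 0, 0, 0, 0.2, -0.3, 7.9, 0, 0, 0]}}

```text
time_s: 2.77
tool_pos: [0.6194, 0.0057, 0.1566]
ee_rot: [3.124, 0.317, 0.001]
wrist_force: [0.0, 0.2, -0.2]
width: 1.004
finger_force: 0.0
```

```bash
python3 -c "
from h import *
import cv2
st();rel(goal([-.146,.067,.156]))
a=viewer.snapshot('scene')[120:240,260:380];b=viewer.snapshot('top')[110:230,260:380]
cv2.imwrite('pics/d.png',cv2.resize(cv2.hconcat([a,b]),None,fx=3.3,fy=3.3,interpolation=2))"
```

```text
2.7667 tote [-0.145   0.0679  0.1566] F [ 0.   0.2 -0.2] w 85.4 ff 0.0
[-0.1   0.09  0.06] [ 0.1  -0.02 -0.02]
```

View pics/d.png

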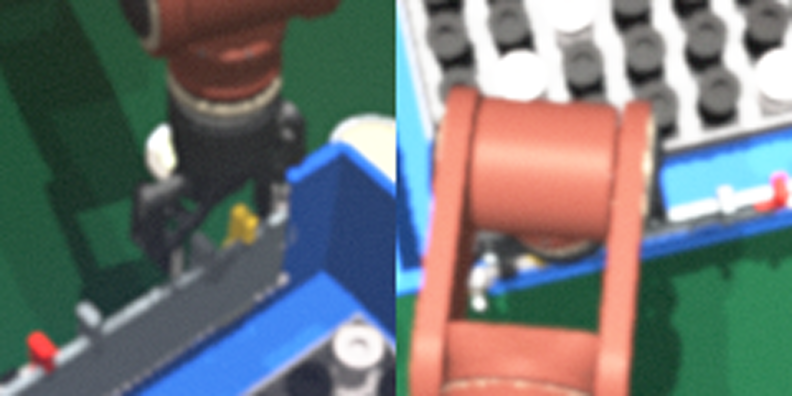

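The fingers straddle the yellow catch: rib near (205,245) and yellow lug near (243,225) in the left half, with one finger on each side. Closing now.

{"api": "send_rows", "payload": {"plan": [-0.1, 0.1, 0, 0, 0, 0, -0.1, 0.1, 0, 0, 0, 0, -0.1, 0.1, 0, 0, 0, 0, -0.1, 0.1, 0, 0, 0, 0, -0.1, 0.1, 0, 0, 0, 0, -0.1, 0.1, 0, 0, 0, 0, -0.1, 0.1, 0, 0, 0, 0, -0.1, 0.1, 0, 0, 0, 0, -0.1, 0.1, 0, 0, 0, 0, -0.1, 0.1, 0, 0, 0, 0, -0.1, 0.1, 0, 0, 0, 0, -0.1, 0.1, 0, 0, 0, 0], "claw": 1, "newtons": 30}}

```text
time_s: 3.87
tool_pos: [0.6193, 0.0044, 0.1581]
ee_rot: [3.124, 0.317, 0.004]
wrist_force: [-1.3, -1.3, 5.3]
width: 0.406
finger_force: 30.6
```

```bash
python3 -c "
from h import *
st()"
```

```text
3.8667 tote [-0.1455  0.0667  0.1581] F [-1.3 -1.3  5.3] w 34.5 ff 30.6
```

The opening is about 35 mm, so the yellow catch is fully back. I'll release, rise, and move across to the red one.

{"api": "send_rows", "payload": {"plan": [0, 0, 0, 0, 0, 0, 0, 0, 0, 0, 0, 0, 0, 0, 0, 0, 0, 0, 0, 0, 0, 0, 0, 0, 0, 0, 0, 0, 0, 0, 0, 0, 0, 0, 0, 0, 0, 0, 0, 0, 0, 0, 0, 0, -2, 0, 0, 0, 0, 0, -4, 0, 0, 0, 0, 0, -5.5, 0, 0, 0, 0, 0, -5.5, 0, 0, 0, 0, 0, -5.5, 0, 0, 0], "claw": -1}}

```text
time_s: 4.87
tool_pos: [0.6191, 0.0045, 0.2124]
ee_rot: [3.123, 0.317, 0.004]
wrist_force: [-0.3, 0.2, -0.4]
width: 1.001
finger_force: 0.0
```

```bash
python3 -c "
from h import *
st();rel(goal([-.146,-.067,.21]))"
```

```text
4.8667 tote [-0.1456  0.0668  0.2124] F [-0.3  0.2 -0.4] w 85.1 ff 0.0
[-0.03 13.38  0.27] [ 0.14 -0.13 -0.03]
```

{"api": "send_rows", "payload": {"plan": [0, 3, 0, 0, 0, 0, 0, 7, 0, 0, 0, 0, 0, 11, 0, 0, 0, 0, 0, 13.4, 0, 0, 0, 0, 0, 13.4, 0, 0, 0, 0, 0, 13.4, 0, 0, 0, 0, 0, 13.4, 0, 0, 0, 0]}}

```text
time_s: 5.45
tool_pos: [0.6447, -0.126, 0.2099]
ee_rot: [3.125, 0.318, -0.003]
wrist_force: [-0.1, -0.8, 0.3]
width: 1.0
finger_force: 0.0
```

```bash
python3 -c "
from h import *
import cv2
st();rel(goal([-.146,-.067,.158]))
a=viewer.snapshot('scene')[150:270,240:360];b=viewer.snapshot('top')[120:240,260:380]
cv2.imwrite('pics/e.png',cv2.resize(cv2.hconcat([a,b]),None,fx=3.3,fy=3.3,interpolation=2))"
```

```text
5.45 tote [-0.1469 -0.0662  0.2099] F [-0.1 -0.8  0.3] w 85.0 ff 0.0
[0.1  0.08 5.19] [-0.01  0.12 -0.03]
```

View pics/e.png

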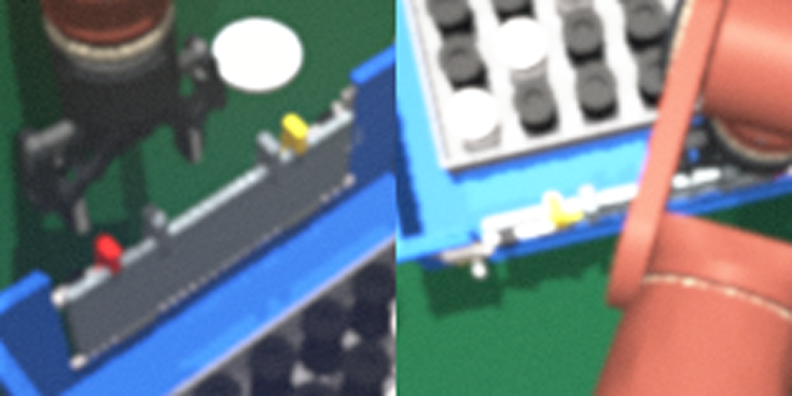

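Yellow at (293,133) now sits close beside its rib at (265,150), so it stayed back. The gripper is over the red lug at (108,255) and its rib at (155,222), so I'll go down.

{"api": "send_rows", "payload": {"plan": [0.1, 0.1, 1.5, 0, 0, 0, 0.1, 0.1, 2.5, 0, 0, 0, 0.1, 0.1, 3.3, 0, 0, 0, 0.1, 0.1, 4, 0, 0, 0, 0.1, 0.1, 4.6, 0, 0, 0, 0.1, 0.1, 5.1, 0, 0, 0, 0.1, 0.1, 5.1, 0, 0, 0, 0.1, 0.1, 5.1, 0, 0, 0]}}

```text
time_s: 6.22
tool_pos: [0.6466, -0.1276, 0.1604]
ee_rot: [3.124, 0.317, -0.0]
wrist_force: [0.7, 0.2, -0.3]
width: 1.002
finger_force: 0.0
```

{"api": "send_rows", "payload": {"plan": [0, 0, 0, 0, 0, 0, 0, 0, 0, 0, 0, 0, 0, 0, 0, 0, 0, 0, 0, 0, 0, 0, 0, 0, 0, 0, 0, 0, 0, 0, 0, 0, 0, 0, 0, 0, 0, 0, 0, 0, 0, 0, 0, 0, 0, 0, 0, 0, 0, 0, 0, 0, 0, 0, 0, 0, 0, 0, 0, 0, 0, 0, 0, 0, 0, 0, 0, 0, 0, 0, 0, 0], "claw": 1, "newtons": 50}}

```text
time_s: 7.22
tool_pos: [0.6473, -0.1246, 0.1646]
ee_rot: [-3.123, -0.32, -0.003]
wrist_force: [-6.5, 10.7, 13.5]
width: 0.396
finger_force: 49.5
```

```bash
python3 -c "
from h import *
st()
y,z=-.067,.158
b=arc(y,0,.113,-.003)
for t in np.linspace(.045,.5,12): print(round(t,3),end=' ');rel(arc(y,t,.113,-.003),b)"
```

```text
7.2167 tote [-0.1441 -0.0653  0.1646] F [-6.5 10.7 13.5] w 33.7 ff 49.5
0.045 [-0.51 -0.    0.02] [0.   2.58 0.  ]
0.086 [-0.97 -0.    0.07] [0.   4.95 0.  ]
0.128 [-1.44 -0.    0.13] [0.   7.32 0.  ]
0.169 [-1.9  -0.    0.21] [0.   9.69 0.  ]
0.21 [-2.35 -0.    0.31] [ 0.   12.06  0.  ]
0.252 [-2.81  0.    0.43] [ 0.   14.43  0.  ]
0.293 [-3.25 -0.    0.57] [-0.  16.8  0. ]
0.335 [-3.69 -0.    0.72] [ 0.   19.17 -0.  ]
0.376 [-4.13 -0.    0.9 ] [ 0.   21.54  0.  ]
0.417 [-4.55  0.    1.09] [ 0.   23.91  0.  ]
0.459 [-4.97 -0.    1.3 ] [ 0.   26.28  0.  ]
0.5 [-5.38 -0.    1.53] [ 0.   28.65 -0.  ]
```

The opening is 33.7 mm, the same as for yellow, so the red catch is squeezed. Swinging out about the pin, with a little vertical relief.

{"api": "send_rows", "payload": {"plan": [-0.5, 0, -0.2, 0, 2.6, 0, -1.0, 0, -0.2, 0, 5, 0, -1.4, 0, -0.15, 0, 7.3, 0, -1.9, 0, -0.1, 0, 9.7, 0, -2.35, 0, 0, 0, 12, 0, -2.8, 0, 0.15, 0, 14.4, 0, -3.25, 0, 0.3, 0, 16.8, 0, -3.7, 0, 0.45, 0, 19.2, 0, -4.15, 0, 0.6, 0, 21.5, 0, -4.55, 0, 0.8, 0, 23.9, 0, -4.95, 0, 1.0, 0, 26.3, 0, -4.95, 0, 1.0, 0, 26.3, 0]}}

```text
time_s: 8.22
tool_pos: [0.5973, -0.1348, 0.1529]
ee_rot: [-2.994, -0.307, -0.703]
wrist_force: [-7.8, 12.2, 11.2]
width: 0.397
finger_force: 52.3
```

```bash
python3 -c "
from h import *
import cv2
st();rel(arc(-.067,.459,.113))
a=viewer.snapshot('scene')[150:270,220:360]
cv2.imwrite('pics/f.png',cv2.resize(a,None,fx=4.5,fy=4.5,interpolation=2))"
```

```text
8.2167 tote [-0.1951 -0.0652  0.1529] F [-7.8 12.2 11.2] w 33.7 ff 52.3
[-0.42  0.18  0.68] [-0.26 -0.14 -0.  ]
```

View pics/f.png

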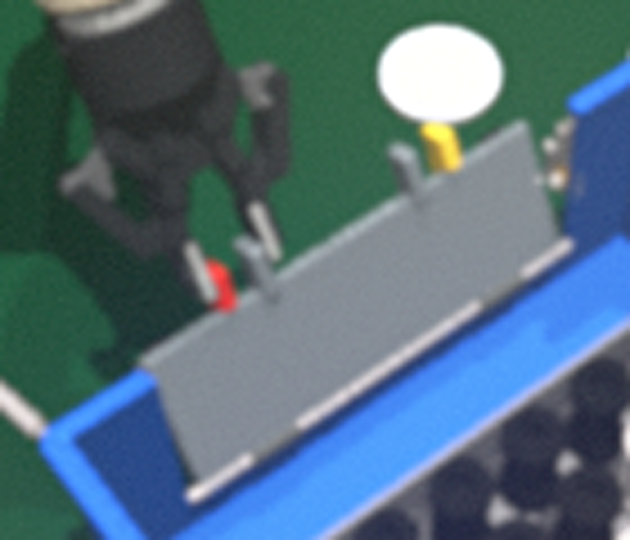

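The flap stands open about 0.4 rad. Red at (222,287) is squeezed between the fingers, and yellow at (440,147) is still back. I'll ease back a bit so the flap rests on the detent, release, and retract along the tool.

{"api": "send_rows", "payload": {"plan": [0.3, 0, -0.1, 0, -1.5, 0, 0.5, 0, -0.2, 0, -3, 0, 0.5, 0, -0.2, 0, -3, 0]}}

```text
time_s: 8.52
tool_pos: [0.6021, -0.1337, 0.1553]
ee_rot: [-3.018, -0.309, -0.622]
wrist_force: [-1.0, 11.0, 4.2]
width: 0.394
finger_force: 53.9
```

{"api": "send_rows", "payload": {"plan": [0, 0, 0, 0, 0, 0, 0, 0, 0, 0, 0, 0, 0, 0, 0, 0, 0, 0, 0, 0, 0, 0, 0, 0, 0, 0, 0, 0, 0, 0, 0, 0, 0, 0, 0, 0, 0, 0, 0, 0, 0, 0, 0, 0, -1.5, 0, 0, 0, 0, 0, -3, 0, 0, 0, 0, 0, -5, 0, 0, 0, 0, 0, -6, 0, 0, 0, 0, 0, -6, 0, 0, 0], "claw": -1}}

```text
time_s: 9.52
tool_pos: [0.5794, -0.1423, 0.2132]
ee_rot: [-3.025, -0.308, -0.632]
wrist_force: [1.0, -0.1, 1.4]
width: 1.002
finger_force: 0.0
```

```bash
python3 -c "
from h import *
import cv2
st();rel(goal([-.135,0,.23]));rel(goal([-.135,0,.132]),goal([-.135,0,.23]))
a=viewer.snapshot('scene')[150:270,220:360]
cv2.imwrite('pics/g.png',cv2.resize(a,None,fx=4.5,fy=4.5,interpolation=2))"
```

```text
9.5167 tote [-0.2141 -0.0689  0.2132] F [ 1.  -0.1  1.4] w 85.1 ff 0.0
[ 7.93 -6.89  1.59] [  0.3  -23.56  -0.  ]
[0.  0.  9.8] [0. 0. 0.]
```

View pics/g.png

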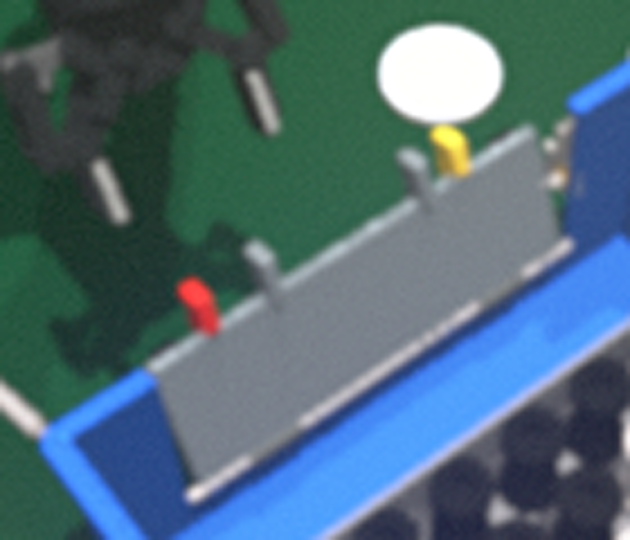

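The flap rests ajar, red (198,305) has sprung back out and yellow stays back. Now I'll close the fingers and go over behind the flap's middle.

{"api": "send_rows", "payload": {"plan": [2, -1.7, -1, 0, -6, 0, 4, -3.5, 0, 0, -12, 0, 6, -5.2, 0.8, 0, -18, 0, 7.9, -6.9, 1.6, 0, -23.5, 0, 7.9, -6.9, 1.6, 0.3, -23.5, 0, 7.9, -6.9, 1.6, 0.3, -23.5, 0, 7.9, -6.9, 1.6, 0.3, -23.5, 0, 7.9, -6.9, 1.6, 0.3, -23.5, 0, 7.9, -6.9, 1.6, 0.3, -23.5, 0], "claw": 1, "newtons": 40}}

```text
time_s: 10.32
tool_pos: [0.6409, -0.0589, 0.2265]
ee_rot: [-3.123, -0.317, 0.005]
wrist_force: [0.2, -0.8, 0.8]
width: -0.002
finger_force: 0.0
```

```bash
python3 -c "
from h import *
st();rel(goal([-.135,0,.132]))
def tip(th,rad=.08,push=0): # tip front corner on the inner face
    x=-.143-rad*np.sin(th)+.003*np.cos(th);z=.045+rad*np.cos(th)+.003*np.sin(th)
    return goal([x+.011,0,z+.011])
b=goal([-.135,0,.132])
for t in np.linspace(.3,1.7,15): print(round(t,2),end=' ');rel(tip(t),b)"
```

```text
10.3167 tote [-0.137   0.0003  0.2265] F [ 0.2 -0.8  0.8] w -0.1 ff 0.0
[0.23 0.06 9.45] [-0.18  0.16 -0.06]
0.3 [-1.78 -0.   -0.13] [0. 0. 0.]
0.4 [-2.54  0.    0.11] [0. 0. 0.]
0.5 [-3.27 -0.    0.44] [0. 0. 0.]
0.6 [-3.97 -0.    0.83] [0. 0. 0.]
0.7 [-4.62 -0.    1.29] [0. 0. 0.]
0.8 [-5.23 -0.    1.81] [0. 0. 0.]
0.9 [-5.78 -0.    2.39] [0. 0. 0.]
1.0 [-6.27 -0.    3.03] [0. 0. 0.]
1.1 [-6.69  0.    3.7 ] [0. 0. 0.]
1.2 [-7.05  0.    4.42] [0. 0. 0.]
1.3 [-7.33  0.    5.17] [0. 0. 0.]
1.4 [-7.53  0.    5.94] [0. 0. 0.]
1.5 [-7.66 -0.    6.73] [0. 0. 0.]
1.6 [-7.71 -0.    7.53] [0. 0. 0.]
1.7 [-7.67  0.    8.33] [0. 0. 0.]
```

{"api": "send_rows", "payload": {"plan": [0.2, 0, 2, 0, 0, 0, 0.2, 0, 4, 0, 0, 0, 0.2, 0, 6, 0, 0, 0, 0.2, 0, 7.5, 0, 0, 0, 0.2, 0, 8.5, 0, 0, 0, 0.2, 0, 9.2, 0, 0, 0, 0.2, 0, 9.4, 0, 0, 0, 0.2, 0, 9.4, 0, 0, 0]}}

```text
time_s: 10.98
tool_pos: [0.6434, -0.0576, 0.1323]
ee_rot: [-3.122, -0.318, 0.006]
wrist_force: [1.0, 0.8, -0.1]
width: 0.0
finger_force: 0.0
```

{"api": "send_rows", "payload": {"plan": [-0.9, 0, -0.1, 0, 0, 0, -1.8, 0, -0.1, 0, 0, 0, -2.55, 0, 0.1, 0, 0, 0, -3.3, 0, 0.45, 0, 0, 0, -3.95, 0, 0.85, 0, 0, 0, -4.6, 0, 1.3, 0, 0, 0, -5.25, 0, 1.8, 0, 0, 0, -5.8, 0, 2.4, 0, 0, 0, -6.25, 0, 3.05, 0, 0, 0, -6.7, 0, 3.7, 0, 0, 0, -6.7, 0, 3.7, 0, 0, 0]}}

```text
time_s: 11.9
tool_pos: [0.5762, -0.0714, 0.0941]
ee_rot: [-3.123, -0.319, 0.008]
wrist_force: [0.5, -1.8, 3.8]
width: -0.004
finger_force: 2.0
```

```bash
python3 -c "
from h import *
import cv2
st();rel(goal([-.135-.0771,0,.132-.0753]))
a=viewer.snapshot('scene')[150:270,220:360]
cv2.imwrite('pics/i.png',cv2.resize(a,None,fx=4.5,fy=4.5,interpolation=2))"
```

```text
11.9 tote [-0.2029  0.0011  0.0941] F [ 0.5 -1.8  3.8] w -0.3 ff 2.0
[-0.9   0.12  3.74] [-0.16  0.29  0.02]
```

View pics/i.png

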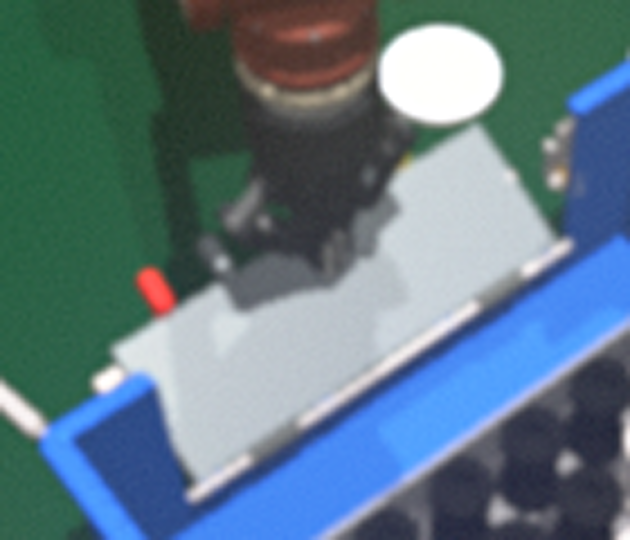

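The fingers bear on the flap near (335,265), and it's about 1.1 rad open. Continuing down.

{"api": "send_rows", "payload": {"plan": [-0.35, 0.1, 0.7, 0, 0, 0, -0.6, 0.1, 1.4, 0, 0, 0, -0.8, 0.1, 2.1, 0, 0, 0, -0.9, 0.1, 2.8, 0, 0, 0, -0.9, 0.1, 3.3, 0, 0, 0, -0.9, 0.1, 3.7, 0, 0, 0, -0.9, 0.1, 4.0, 0, 0, 0, -0.9, 0.1, 4.0, 0, 0, 0, -0.9, 0.1, 4.0, 0, 0, 0]}}

```text
time_s: 12.7
tool_pos: [0.5675, -0.0738, 0.0584]
ee_rot: [-3.122, -0.32, 0.015]
wrist_force: [-13.8, 0.6, 23.4]
width: 0.001
finger_force: 12.0
```

```bash
python3 -c "
from h import *
st()"
```

```text
12.7 tote [-0.2119  0.0005  0.0584] F [-13.8   0.6  23.4] w 0.1 ff 12.0
```

{"api": "send_rows", "payload": {"plan": [0.1, 0, -0.1, 0, 0, 0, 0.1, 0, -0.1, 0, 0, 0, 0.1, 0, -0.1, 0, 0, 0, 0.1, 0, -0.1, 0, 0, 0, 0.1, 0, -0.1, 0, 0, 0]}}

```text
time_s: 13.12
tool_pos: [0.5675, -0.0738, 0.0585]
ee_rot: [-3.122, -0.32, 0.018]
wrist_force: [-13.7, -0.9, 22.2]
width: -0.002
finger_force: 10.7
```

```bash
python3 -c "
from h import *
import cv2
st()
cv2.imwrite('pics/j.png',viewer.snapshot('scene')[100:300,140:400].repeat(3,0).repeat(3,1));st()"
```

```text
13.1167 tote [-0.2119  0.0005  0.0585] F [-13.7  -0.9  22.2] w -0.2 ff 10.7
13.1667 tote [-0.2119  0.0006  0.0585] F [-14.4  -1.7  21.1] w 0.0 ff 10.7
```

View pics/j.png

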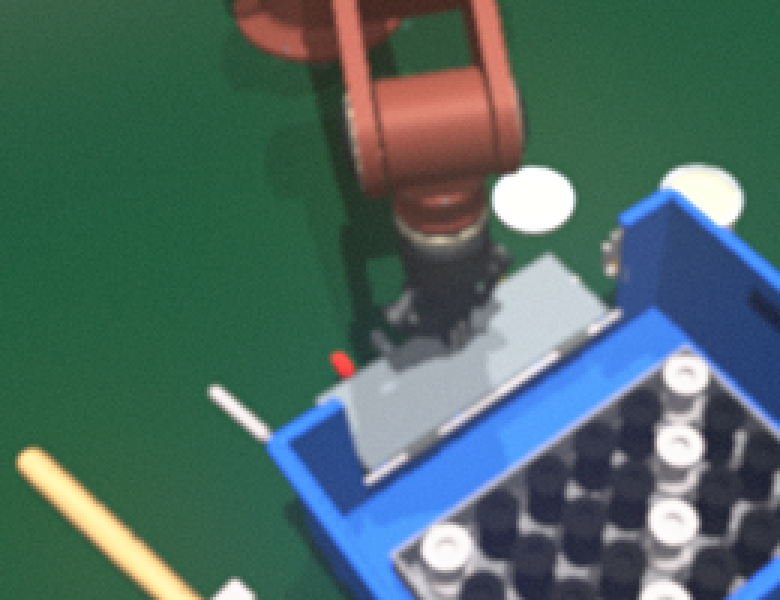

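The flap lies level with the fingertips pressing on it near (440,345). The tip height of 47 mm matches the stop, and the punch, lid, tub and hammer are in place. Handing in.

```bash
python3 -c "
from h import *
print(ticket.finish_job());st()"
```

```text
the job is handed in; nothing more can be done
None
the job is handed in; nothing more can be done
```

I handed the job in with both catches worked in order and the flap held down at its stop by the fingers (about 20 N). The yellow catch looked fully back when I last saw it clearly, and nothing else was seen to move; the hand-in gave no verdict.

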